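Load the sampling rod and hold its label holder home

ROBOT

A 7-joint arm with a two-finger parallel gripper is mounted at the origin on a cart in front of the work surface, level with it; the furniture and walls round the work are solid. World frame = base frame: x ahead of the robot, y to its left, z up, the work surface at z = 0. Lengths are in m, angles in rad, forces in N, time in s.
With the tool pointing down it reaches from about 0.35 to 0.9 m from the base axis. Payload 19.9 kg.
Tool frame: the origin (TCP) lies at the very end of the fingers, on their centre line; the grasp point (between the pads) lies 19 mm behind it; z points along the fingers, y is the line along which they close (so a half turn about z gives the same grasp; the last joint's range is limited). The gripper opens to 85 mm and grips with 20 to 120 N. Pads are 22 mm wide; open, the fingers measure 114 mm over their backs; the gripper's body (76 mm by 85 mm) begins 54 mm behind the grasp point. The pads swing forward as they close: fully open they stand 13 mm farther back than shut.
Start: joints at [1.077, 0.417, -0.01, 1.614, 0.005, 1.111, -0.053], TCP at [0.273, -0.562, 0.231] pointing down, gripper open.
Joint ranges: [-2.81, 2.81], [-0.39, 2.02], [-1.27, 1.25], [0.06, 2.57], [-1.19, 4.33], [0.19, 2], [-2.82, 2.82]. Speed limits (rad/s): [1.89, 1.89, 2.39, 2.39, 3.01, 3.01, 3.01].

INTERFACE

Orientations are given as [roll, pitch, yaw] about the fixed x, y, z axes, in that order (R = Rz(yaw) Ry(pitch) Rx(roll)).
In Python, from station import state, cams, ticket gives the robot as it stands. The module is installed in compiled form; this text tells all that it offers.
- The arm moves only by the shell command python3 -m inch 'ROWS' [OPENING] [FORCE]. ROWS is text: rows parted by semicolons, each of 6 numbers parted by spaces: the shift along the tool's x, y, z in cm, then the turn, a rotation vector about the tool's x, y, z in rad. In form: dx dy dz ax ay az; .... A call has 1 to 12 rows; each row is the pose to reach, as a shift and turn from the pose commanded when the call began, along the tool's axes at that moment; what a row does not reach only later rows make up. A row lasts 1/8 s, in which the tool goes at most 62.5 mm and 10.7 degrees, less where a joint would pass 70% of its speed; a pose out of reach is approached as far as the arm can. A call with a gripper value outside its range is refused whole. OPENING is the finger opening in cm, from 0 to 8.54, set as the call begins (- or left out, the last holds). The fingers move at their own pace and stop on an object; FORCE is the grip in N (left out, the last holds). Time passes only in rows, so rows that repeat a pose let the fingers close. It gives the time, the measured TCP pose, the force, the opening and the grip force at its end, in the units of the state.
- state(): the state, without advancing time (a new reading comes with each control period).
- cams.get_image(name): name is "scene" or "side" or "wrist"; returns a dict with "img" (384x512x3 uint8, blue, green, red), "fov_y" (degrees; the focal length in pixels is half the picture's height over the tangent of half this angle, whatever the lens; pixels are square), "cx", "cy" (the principal point, pixels), "R" (3x3) and "t" (3): a world point X has camera coordinates R X + t. Camera axes: x right, y down, z forward; pixel columns grow to the right and rows downward; lengths in m; the calibration is good to about 2 mm. A picture is of the moment at which its call begins. There is no depth.
- ticket.sign_off(): hands the job in; it is judged then, once.
The state is a dict: "time_s": time; "joints": joint angles; "joint_vel": joint speeds; "effort": joint torques, N m; "tool_pos": TCP position; "orientation": TCP orientation; "ft_force": force on the tool from outside, world axes, zero at the start; "moment": the same for the moment, N m; "opening": finger opening in m; "grip_force": force on a finger pad.
Only numpy, scipy, OpenCV 4.12 (cv2) and the standard library are available. Lean on these libraries where they do the work, as an engineer would, in place of code of your own. Each camera call takes 0.05 s, during which the arm holds its last target. There are 200 camera calls.

TASK

Take the sampling rod from its block and push it down into the narrow vial on the sample station until its tip is on the bottom, only then letting go. Then take the narrow label holder from the label stand, slide it upright down behind the lip of the station's front edge and, without forcing it, press it fully home against the spring strip in the slot. Finish while holding it pressed home (the spring lifts it if you let go), and leave the wide label holder, the bottle, the capped tube and the dish alone.

Things in the scene. Friction and masses are not known exactly. Their poses are not given: they have to be found in the camera images.
- rod: White round sampling rod, 100 mm long, about 20 g: shaft 7 mm thick over the lower 62 mm, handle 10 mm thick over the upper 38 mm. Origin: centre of its lower tip; z up along the rod. Starts upright in the middle of a fixed grey block, 50 x 50 x 45 mm, in a hole 40 mm deep, its tip 5 mm above the worktop; lift more than 45 mm to come clear.
- vial_floor (a point): Centre of the inner floor of the clear vial fixed upright on the station, 15 mm above the worktop. Open top, inner diameter 11 mm, widening to 16 mm over the top 6 mm; rim 57 mm above this point, so that the rod's handle stays outside. Axes as the station's.
- slot_home (a point): Where the label holder's underside centre is when fully home: 30 mm above the worktop. x to the station's back, across the slot; y along it, to the vial's side; z up. Slot open upward, 7 mm wide (x), 52 mm long (y) between black end stops; straight walls end 18 to 24 mm above this point, slanted guides above them (tops 30 mm) widen the mouth by 2 to 3 mm a side.
- station: Grey fixed sample station, base 90 x 190 x 12 mm, with the aluminium label lip at its front right and the clear vial at its left; vial axis 25 mm farther back and 102 mm to the left of the slot's centre. Origin: centre of its underside; x to its back, y to its left, z up.
- spring_strip (a joint): How far the steel spring strip at the bottom of the label slot is pressed down, in m: 0 free (8 mm above home height), 0.008 at its hard stop, which is fully home. It takes about 2 N at first and 6 N at the stop, and springs back up when let go.
- label_holder: Narrow label holder, about 50 g: flat clear plate 46 wide (y), 4 thick (x), 38 mm high with a blank white card; on top a white grip bar 30 long (y), 10 thick (x), 30 mm high, 38 to 68 mm above the underside. Origin: centre of its underside; z up; card faces -x. Starts upright in the label stand, underside 8 mm above the worktop; lift more than 40 mm to come clear.
- wide_holder: Wide label holder: like the narrow one, same grip bar, but its plate is 70 mm wide, too wide for the slot. It stands in the other place of the label stand, 83 mm beside the narrow one. Left alone. Origin: centre of its underside.
- label_stand: Grey label stand, fixed, 50 x 176 mm and 46 mm high, with a 7 mm slot along its y that holds two label holders side by side; its front wall (-x, robot's side) is only 16 mm high but for a post under each grip bar, so that the cards and their widths show. Origin: centre of its underside.
- tube_50: Capped plastic tube, 36 mm wide, 98 mm high, standing behind the station to the right; a bystander. Origin: centre of its underside.
- reagent_2: Clear reagent bottle with a cap, 56 mm wide, 105 mm high, standing behind the station to the left; a bystander. Origin: centre of its underside.
- petri_dish: Petri dish, 61 mm wide, 15 mm high, lying behind the station; a bystander. Origin: centre of its underside.

How it is judged:
By the outcome, as a careful person would: the job done as asked, in the order asked, and still so for the second after the job is handed in, while the arm keeps its last pose, push and grip.
It also fails if it takes over 61 s, if anything falls off the work surface, if the arm or the gripper's body presses on something with over 40 N, if the wrist force passes 120 N, or if a joint passes its speed limit or range.

## Working session

There is one attempt and no reset: what is moved stays moved. The work goes in short steps, Python scripts to look and compute and a shell command to move; the robot and the scene stay as the last step left them, time stands still between calls to the robot, and variables do not carry over. Pictures are saved under pics/ and viewed, at most 14 in all, crops included, and the job is handed in when it is done.

```bash
mkdir -p pics; python3 - <<'E'
from station import state,cams
import cv2,numpy as np
s=state();print({k:np.round(v,3) for k,v in s.items()})
for n in ["scene","side","wrist"]:
    d=cams.get_image(n);cv2.imwrite(f"pics/{n}0.png",d["img"]);print(n,d["fov_y"],d["cx"],d["cy"],np.round(d["R"],3).tolist(),np.round(d["t"],3), np.round(-d["R"].T@d["t"],3))
a=[cv2.imread(f"pics/{n}0.png") for n in ["scene","side"]]
E
```

```text
{'time_s': np.float64(0.0), 'joints': array([ 1.077,  0.418, -0.01 ,  1.614,  0.005,  1.111, -0.053]), 'joint_vel': array([-0.   ,  0.   , -0.   ,  0.001, -0.   ,  0.001, -0.001]), 'effort': array([ 0.0000e+00, -8.6445e+01,  6.7900e-01, -4.3491e+01,  1.9000e-02,
        7.0000e-03,  0.0000e+00]), 'tool_pos': array([ 0.273, -0.562,  0.231]), 'orientation': array([-3.14 ,  0.   ,  0.453]), 'ft_force': array([-0.573,  0.219,  0.297]), 'moment': array([ 0.032,  0.03 , -0.003]), 'grip_force': np.float64(0.0), 'opening': np.float64(0.085)}
scene 48.95494320480927 255.18275848506894 192.06666957109334 [[-0.866, -0.5, -0.005], [-0.342, 0.6, -0.723], [0.364, -0.624, -0.691]] [0.473 0.218 1.107] [0.081 0.797 0.925]
side 43.76503326370877 254.21671735566468 187.7151366759651 [[0.928, -0.372, -0.002], [-0.132, -0.325, -0.936], [0.348, 0.869, -0.351]] [-0.52   0.127  1.377] [ 0.02  -1.35   0.601]
wrist 66.3298677227245 254.50956743296916 194.9380303920191 [[0.437, -0.899, -0.001], [-0.85, -0.414, 0.325], [-0.293, -0.141, -0.946]] [-0.624 -0.042  0.382] [ 0.349 -0.525  0.374]
```

View pics/scene0.png

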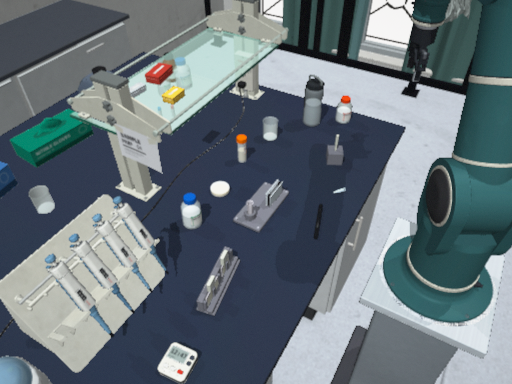

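View pics/side0.png

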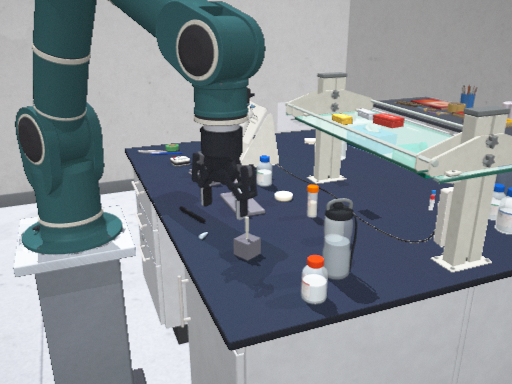

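The scene view shows the rod block at about (335,155), rod top at (337,136), the station at (262,205) and the label stand at (219,280). In the side view the block is at (247,246). I'll enlarge the scene view.

```bash
cat >h.py <<'E'
from station import state,cams
import cv2,numpy as np
from scipy.spatial.transform import Rotation as Ro
def K(d):
    f=d["img"].shape[0]/2/np.tan(np.radians(d["fov_y"]/2)); return f
def ray(d,p):
    f=K(d); v=np.array([(p[0]-d["cx"])/f,(p[1]-d["cy"])/f,1]); R=np.array(d["R"])
    return -R.T@d["t"], R.T@v
def onz(d,p,z):
    o,v=ray(d,p); return o+v*(z-o[2])/v[2]
def proj(d,X):
    c=np.array(d["R"])@np.array(X)+d["t"]; f=K(d); return np.array([d["cx"]+f*c[0]/c[2],d["cy"]+f*c[1]/c[2]])
def tri(obs):
    A=np.zeros((3,3));b=np.zeros(3)
    for d,p in obs:
        o,v=ray(d,p); v=v/np.linalg.norm(v); P=np.eye(3)-np.outer(v,v); A+=P;b+=P@o
    return np.linalg.solve(A,b)
def tool():
    s=state(); return np.array(s["tool_pos"]),Ro.from_euler('xyz',s["orientation"]).as_matrix()
def toTool(target,yaw=None):
    "shift cm in tool axes, and turn for pointing down at yaw"
    p,R=tool(); sh=R.T@(np.array(target)-p)*100
    rv=None
    if yaw is not None:
        D=Ro.from_euler('xyz',[np.pi,0,yaw]).as_matrix(); rv=Ro.from_matrix(R.T@D).as_rotvec()
    return np.round(sh,2),None if rv is None else np.round(rv,3)
E
python3 - <<'E'
from h import *
a=cv2.imread("pics/scene0.png")[120:320,170:360]
b=cv2.imread("pics/side0.png")[150:265,170:310]
A=cv2.resize(a,None,fx=3,fy=3,interpolation=cv2.INTER_CUBIC);cv2.imwrite("pics/c1.png",A)
d=cams.get_image("scene")
e=cams.get_image("side")
for n,p,z in [("rodtop",(337,136),.105),("blocktop",(335,150),.045),("vial top",(250,204),.072),("label",(274,187),.06),("stand",(219,275),.046)]: 
    X=onz(d,p,z);print(n,X,proj(e,X))
print("side rodtop",onz(e,(247,215),.105))
E
```

```text
rodtop [ 0.41340167 -0.30596614  0.105     ] [245.45484899 216.4272563 ]
blocktop [ 0.4136286  -0.30923696  0.045     ] [246.17990386 238.12103233]
vial top [0.51855189 0.07569351 0.072     ] [234.26041386 177.57207434]
label [ 0.49853511 -0.03208998  0.06      ] [239.84126526 192.49388558]
stand [0.47248237 0.30740373 0.046     ] [202.04202056 166.70265125]
side rodtop [ 0.42028039 -0.29905155  0.105     ]
```

View pics/c1.png

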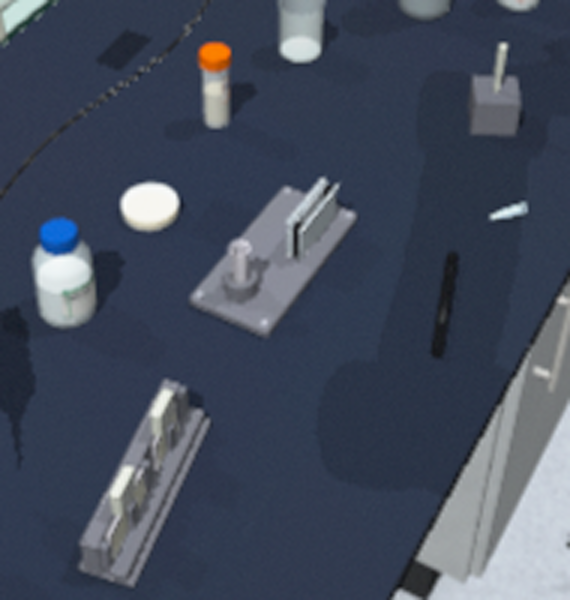

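```bash
python3 - <<'E'
from h import *
d=cams.get_image("scene")
f=lambda u,v,z:onz(d,(170+u/3,120+v/3),z)
c=[f(287,187,.012),f(355,215,.012),f(265,335,.012),f(192,300,.012)]
print(np.round(c,3),np.mean(c,0))
v=c[3]-c[0];w=c[2]-c[1];print("yaw st",np.arctan2(-v[0],v[1]),np.arctan2(-w[0],w[1]))
s=[f(165,380,.046),f(80,567,.0),f(132,585,.0),f(209,420,.016)]
print(np.round(s,3)); 
g=[f(164,397,.076),f(122,475,.076)];print("bars",g)
v=g[1]-g[0];print(np.arctan2(-v[0],v[1]),np.linalg.norm(v))
print(toTool([.416,-.303,.20],0.45), toTool([.416,-.303,.20],-0.1))
E
```

```text
[[ 0.555 -0.084  0.012]
 [ 0.473 -0.081  0.012]
 [ 0.472  0.109  0.012]
 [ 0.557  0.105  0.012]] [0.51423352 0.0120338  0.012     ]
yaw st -0.006903249949477606 0.0010555602240997493
[[0.509 0.224 0.046]
 [0.485 0.393 0.   ]
 [0.439 0.385 0.   ]
 [0.465 0.223 0.016]]
bars [array([0.48483437, 0.25935028, 0.076     ]), array([0.47115789, 0.34208032, 0.076     ])]
0.1638327451290853 0.08385287207700916
(array([ 24.15, -17.04,   3.11]), array([-0.   ,  0.   ,  0.003])) (array([ 24.15, -17.04,   3.11]), array([-0.   ,  0.   ,  0.553]))
```

```bash
python3 -m inch '24.1 -17 2.5 0 0 -1.118;24.1 -17 2.5 0 0 -1.118;24.1 -17 2.5 0 0 -1.118;24.1 -17 2.5 0 0 -1.118;24.1 -17 2.5 0 0 -1.118;24.1 -17 2.5 0 0 -1.118;24.1 -17 2.5 0 0 -1.118;24.1 -17 2.5 0 0 -1.118;24.1 -17 2.5 0 0 -1.118' 5
python3 - <<'E'
from h import *
d=cams.get_image("wrist");cv2.imwrite("pics/w1.png",d["img"])
print(tool()[0],proj(d,[.416,-.303,.105]),proj(d,[.416,-.303,.045]))
E
```

```text
time_s: 1.42
tool_pos: [0.4155, -0.3042, 0.2063]
orientation: [-3.142, 0.0, 1.567]
ft_force: [0.4, -1.1, -0.2]
opening: 0.0498
grip_force: 0.0
[ 0.41556397 -0.30404359  0.20627071] [255.03661644 193.98736192] [254.99784364 176.01532236]
```

View pics/w1.png

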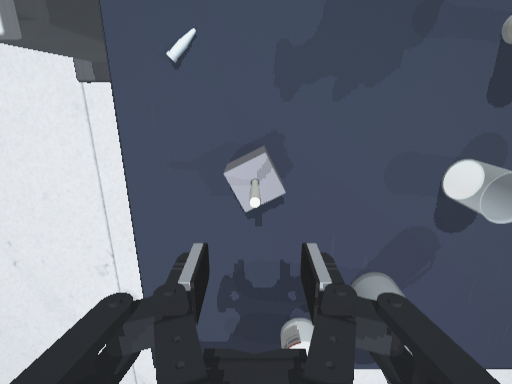

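The wrist view shows the rod top at about (255,202), with the rod standing in the block around (255,183). I'll refine by mask.

```bash
python3 - <<'E'
from h import *
d=cams.get_image("wrist");im=d["img"]
r=im[170:215,235:275].min(2);n,l,s,c=cv2.connectedComponentsWithStats((r>225).astype('uint8'))
print(s,c+[235,170])
for x in c[1:]: print(onz(d,x+[235,170],.105))
e=cams.get_image("scene");r=e["img"][128:160,325:350].astype(int)
m=((r.min(2)>150)).astype('uint8');n,l,s,c=cv2.connectedComponentsWithStats(m);print(s,c+[325,128])
print(tool())
E
```

```text
[[   0    0   40   45 1720]
 [  15   27   10   10   80]] [[254.50581395 191.53604651]
 [254.375      201.975     ]]
[ 0.41545542 -0.31037185  0.105     ]
[[  0   0  25  32 771]
 [ 10   6   4  17  29]] [[337.02594034 143.5771725 ]
 [336.31034483 141.44827586]]
(array([ 0.41565246, -0.30387224,  0.20625152]), array([[ 1.51992188e-03,  9.99998841e-01, -8.42333764e-05],
       [ 9.99998844e-01, -1.51991757e-03,  5.12064046e-05],
       [ 5.10783174e-05, -8.43111087e-05, -9.99999995e-01]]))
```

```bash
python3 -m inch '-0.5 0 6 0 0 0;-0.5 0 11 0 0 0;-0.5 0 13.5 0 0 0;-0.5 0 13.5 0 0 0;-0.5 0 13.5 0 0 0' 4
python3 -m inch '0 0 0 0 0 0;0 0 0 0 0 0;0 0 0 0 0 0;0 0 0 0 0 0;0 0 0 0 0 0;0 0 0 0 0 0' 0 50
```

```text
time_s: 2.2
tool_pos: [0.4163, -0.3091, 0.0724]
orientation: [3.141, 0.001, 1.57]
ft_force: [0.1, 0.1, 0.8]
opening: 0.04
grip_force: 0.0
time_s: 2.95
tool_pos: [0.4162, -0.309, 0.072]
orientation: [3.141, 0.001, 1.571]
ft_force: [-0.7, 0.0, 7.6]
opening: 0.0086
grip_force: 48.8
```

```bash
python3 -m inch '0 0 -3 0 0 0;0 0 -7 0 0 0;0 0 -11 0 0 0;6 2 -11.8 0 0 0;12 4 -11.8 0 0 0;18 6 -11.8 0 0 0;24 8 -11.8 0 0 0;30 10 -11.8 0 0 0;33.9 10.25 -11.8 0 0 0;33.9 10.25 -11.8 0 0 0;33.9 10.25 -11.8 0 0 0'
python3 - <<'E'
from h import *
d=cams.get_image("wrist");cv2.imwrite("pics/w2.png",d["img"])
e=cams.get_image("scene");cv2.imwrite("pics/s2.png",e["img"])
p=tool()[0];print(p,proj(d,p),proj(d,p-[0,0,.067]),proj(e,p-[0,0,.067]),proj(d,[.5186,.0757,.072]))
a=cv2.resize(e["img"][130:240,205:325],None,fx=3.5,fy=3.5,interpolation=cv2.INTER_CUBIC)
w=d["img"]; o=np.zeros((400,800,3),'uint8'); o[:384,:380]=w[:,90:470]; o[:385,380:]=a[:385,:420]; cv2.imwrite("pics/m2.png",o)
E
```

```text
time_s: 4.32
tool_pos: [0.5181, 0.0298, 0.1893]
orientation: [-3.141, 0.0, 1.571]
ft_force: [-0.3, -0.5, 0.8]
opening: 0.008
grip_force: 49.0
[0.51819562 0.02908592 0.18928099] [254.33901273 255.7368696 ] [254.47904568 210.46912485] [258.23594906 181.36644995] [254.98948748 139.89074515]
```

View pics/m2.png

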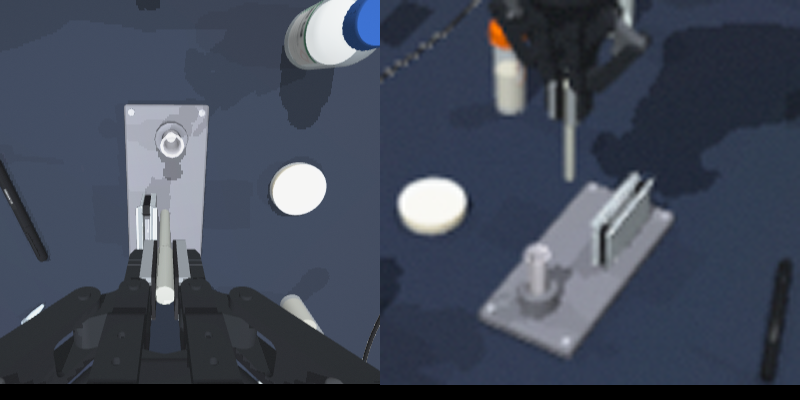

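The rod is held straight; its tip appears at wrist pixel (253,210), matching the prediction. The vial rim ring is near (262,143). I'll crop for an accurate centre.

```bash
python3 - <<'E'
from h import *
w=cv2.imread("pics/w2.png");s=cv2.imread("pics/s2.png")
o=np.zeros((600,800,3),'uint8')
o[:600,:480]=cv2.resize(w[115:215,225:305],(480,600),interpolation=cv2.INTER_CUBIC)
o[:320,480:]=cv2.resize(s[192:222,240:270],(320,320),interpolation=cv2.INTER_CUBIC)
cv2.imwrite("pics/m3.png",o)
E
```

```text
(no output)
```

View pics/m3.png

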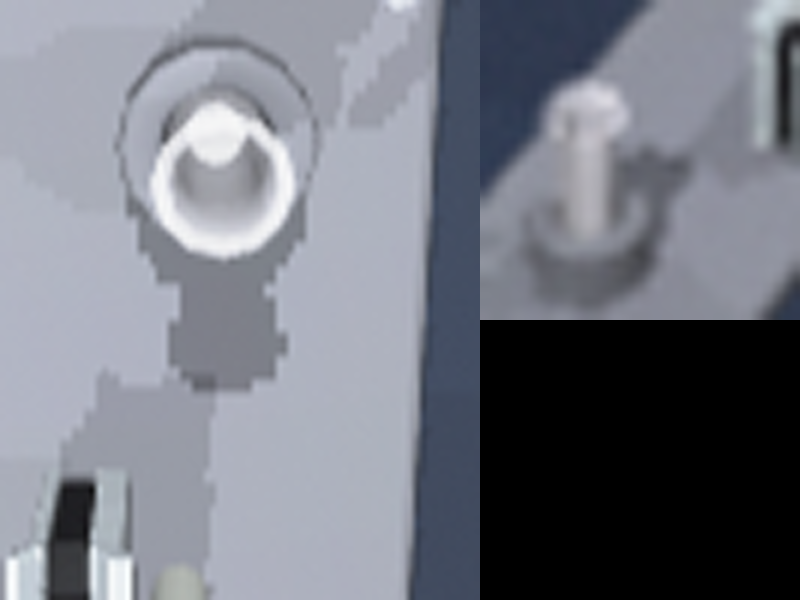

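The crop puts the rim circle centre at wrist pixel (262,145.3), and the rod tip centre at about (254.8,212).

```bash
python3 - <<'E'
from h import *
d=cams.get_image("wrist");e=cams.get_image("scene")
V=onz(d,(262,145.2),.072);T=onz(d,(254.8,212),tool()[0][2]-.067)
print("V",V,"T",T,tool()[0])
print("scene V",onz(e,(240+585/10.67-.5,192+110/10.67-.5),.072), "tri",tri([(d,(262,145.2)),(e,(294.3-.0-0,201.8))]) if 0 else "")
# slot top black opening: end stop crop (72,485)
print("slot far end", onz(d,(225+73/6,115+485/6),.055))
E
```

```text
V [0.52491872 0.07033619 0.072     ] T [0.51848783 0.0271449  0.122318  ] [0.51823923 0.02921658 0.189318  ]
scene V [0.41307423 0.00533482 0.072     ] tri 
slot far end [0.50085643 0.01705226 0.055     ]
```

```bash
python3 -m inch '4.3 0.65 0 0 0 0;4.3 0.65 3 0 0 0;4.3 0.65 3.4 0 0 0;4.3 0.65 3.4 0 0 0;4.3 0.65 3.4 0 0 0'
python3 - <<'E'
from h import *
d=cams.get_image("wrist");e=cams.get_image("scene");sd=cams.get_image("side")
print("scene V",onz(e,(249.3,201.8),.072))
p=tool()[0];t=p-[0,0,.067];print(p,proj(d,t),proj(e,t),proj(sd,t))
o=np.zeros((600,800,3),'uint8')
o[:600,:480]=cv2.resize(d["img"][150:250,215:295],(480,600),interpolation=cv2.INTER_CUBIC)
o[:320,480:]=cv2.resize(e["img"][182:222,230:270],(320,320),interpolation=cv2.INTER_CUBIC)
o[320:600,480:760]=cv2.resize(sd["img"][150:190,214:254],(280,280),interpolation=cv2.INTER_CUBIC)
cv2.imwrite("pics/m4.png",o)
E
```

```text
time_s: 5.15
tool_pos: [0.5252, 0.0728, 0.1562]
orientation: [3.141, 0.0, 1.57]
ft_force: [-0.2, 0.4, 0.9]
opening: 0.0082
grip_force: 49.0
scene V [0.52477625 0.06906956 0.072     ]
[0.52501893 0.07304869 0.15585811] [254.06210956 209.2635692 ] [248.42388246 198.41601074] [236.27373578 172.7962738 ]
```

View pics/m4.png

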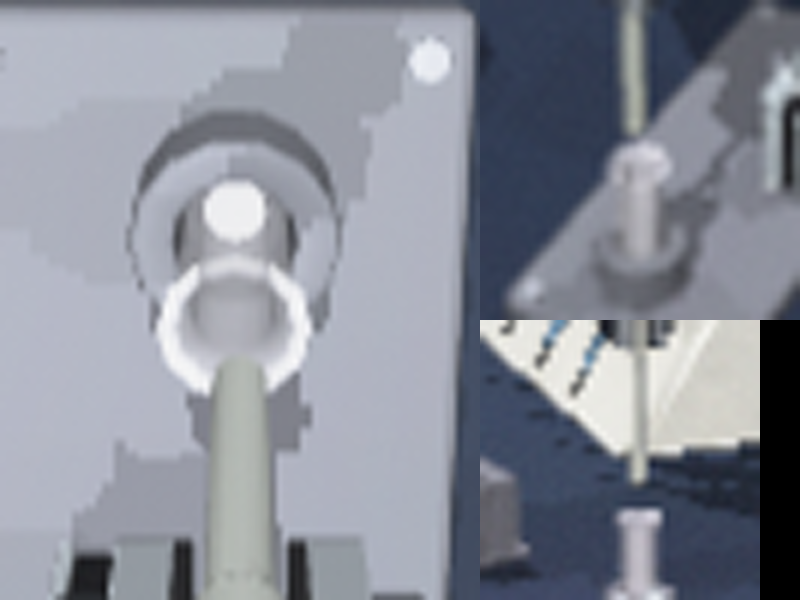

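The rod tip is just above the rim in all three views: rim at wrist (253.8,204.2), tip at (254.8,212.5).

```bash
python3 - <<'E'
from h import *
d=cams.get_image("wrist")
p=tool()[0]
print(onz(d,(253.8,204.2),.072),onz(d,(254.8,212.5),p[2]-.067),onz(d,(254.8,212.5),p[2]-.070),p)
E
```

```text
[0.52458229 0.0711957  0.072     ] [0.52539253 0.07068484 0.0887609 ] [0.52539502 0.06945321 0.0857609 ] [0.52496333 0.07316134 0.1557609 ]
```

```bash
python3 -m inch '0 0 1 0 0 0;0 0 1.8 0 0 0;0 0 2.4 0 0 0;0 0 3 0 0 0'
python3 -m inch '0 0 0.7 0 0 0;0 0 1.4 0 0 0;0 0 2.1 0 0 0;0 0 2.8 0 0 0;0 0 3.2 0 0 0;0 0 3.4 0 0 0;0 0 3.4 0 0 0'
```

```text
time_s: 5.85
tool_pos: [0.5247, 0.0733, 0.1247]
orientation: [-3.141, -0.0, 1.571]
ft_force: [0.3, -0.7, -1.1]
opening: 0.0083
grip_force: 49.0
time_s: 6.72
tool_pos: [0.5248, 0.0733, 0.0913]
orientation: [-3.142, -0.0, 1.571]
ft_force: [0.2, 0.7, 0.4]
opening: 0.0085
grip_force: 49.0
```

```bash
python3 -m inch '0 0 0.3 0 0 0;0 0 0.6 0 0 0;0 0 0.7 0 0 0;0 0 0.8 0 0 0;0 0 0.8 0 0 0'
python3 -m inch '0 0 0.05 0 0 0;0 0 0.1 0 0 0;0 0 0.1 0 0 0'
python3 -m inch '0 0 0.05 0 0 0;0 0 0.1 0 0 0;0 0 0.1 0 0 0'
```

```text
time_s: 7.35
tool_pos: [0.5248, 0.0733, 0.0833]
orientation: [-3.142, -0.0, 1.571]
ft_force: [-0.2, -0.1, -0.5]
opening: 0.0087
grip_force: 49.0
time_s: 7.72
tool_pos: [0.5248, 0.0733, 0.0823]
orientation: [3.142, -0.0, 1.571]
ft_force: [-0.6, 0.6, 1.5]
opening: 0.0085
grip_force: 49.1
time_s: 8.1
tool_pos: [0.5252, 0.0734, 0.0818]
orientation: [3.141, -0.0, 1.571]
ft_force: [-1.6, -0.3, 9.8]
opening: 0.008
grip_force: 50.2
```

```bash
python3 -m inch '0 0 0 0 0 0;0 0 0 0 0 0;0 0 0 0 0 0' 4 40
python3 -m inch '0 0 -3 0 0 0;0 0 -8 0 0 0;0 0 -12 0 0 -0.164;5 -2 -12.5 0 0 -0.164;11 -4 -12.5 0 0 -0.164;17 -4.7 -12.5 0 0 -0.164;20 -4.7 -12.5 0 0 -0.164;20 -4.7 -12.5 0 0 -0.164;20 -4.7 -12.5 0 0 -0.164'
python3 - <<'E'
from h import *
d=cams.get_image("wrist");e=cams.get_image("scene")
p=tool()[0];print(p)
for b in ([.4848,.2594,.076],[.4712,.3421,.076]): print(proj(d,b))
print("rod top expected",proj(e,[.525,.071,.115]))
o=np.zeros((560,800,3),'uint8')
o[:384,:512]=d["img"]
o[:280,520:800]=cv2.resize(e["img"][180:220,230:270],(280,280),interpolation=cv2.INTER_CUBIC)
o[280:560,520:800]=cv2.resize(e["img"][243:318,190:265],(280,280),interpolation=cv2.INTER_CUBIC)
cv2.imwrite("pics/m5.png",o);cv2.imwrite("pics/w5.png",d["img"])
E
```

```text
time_s: 8.48
tool_pos: [0.5246, 0.0733, 0.0812]
orientation: [-3.141, -0.0, 1.571]
ft_force: [-0.7, 0.6, -0.1]
opening: 0.04
grip_force: 0.0
time_s: 9.6
tool_pos: [0.4778, 0.2726, 0.206]
orientation: [-3.141, 0.0, 1.734]
ft_force: [0.3, -0.5, 0.2]
opening: 0.0395
grip_force: 0.0
[0.47805934 0.2721747  0.2062006 ]
[259.29093636 199.2931349 ]
[259.84029808 111.15179605]
rod top expected [248.65667497 191.28130418]
```

View pics/m5.png

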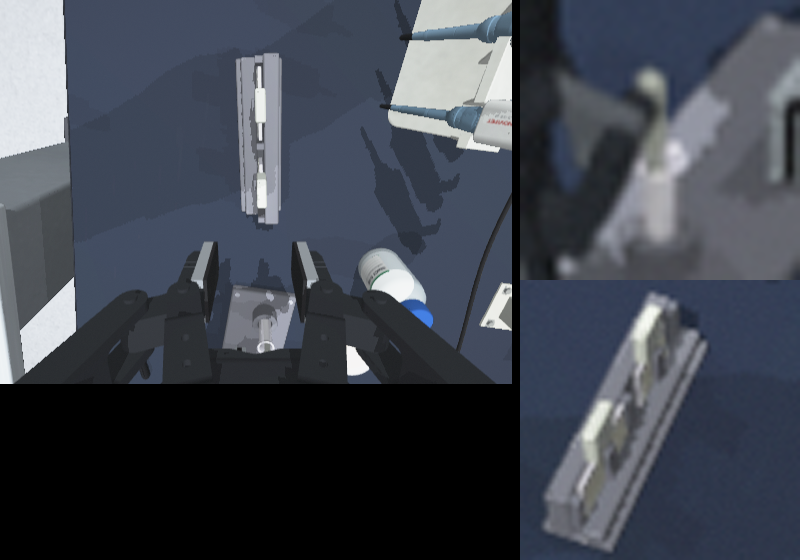

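The rod stands in the vial (its top is at the expected pixel). The stand's two bars are at wrist (261,190) and (260,105); the far plate spans about 66–140 and the near one looks shorter. I'll zoom in to confirm.

```bash
python3 - <<'E'
import cv2,numpy as np
w=cv2.imread("pics/w5.png")[48:230,225:295]
a=cv2.rotate(cv2.resize(w,None,fx=4.2,fy=4.2,interpolation=cv2.INTER_CUBIC),cv2.ROTATE_90_CLOCKWISE)
e=cv2.imread("pics/m5.png")[280:560,520:800]
o=np.zeros((600,800,3),'uint8');o[:a.shape[0],:a.shape[1]]=a;o[310:590,:280]=e;print(a.shape)
cv2.imwrite("pics/m6.png",o)
E
```

```text
(294, 764, 3)
```

View pics/m6.png

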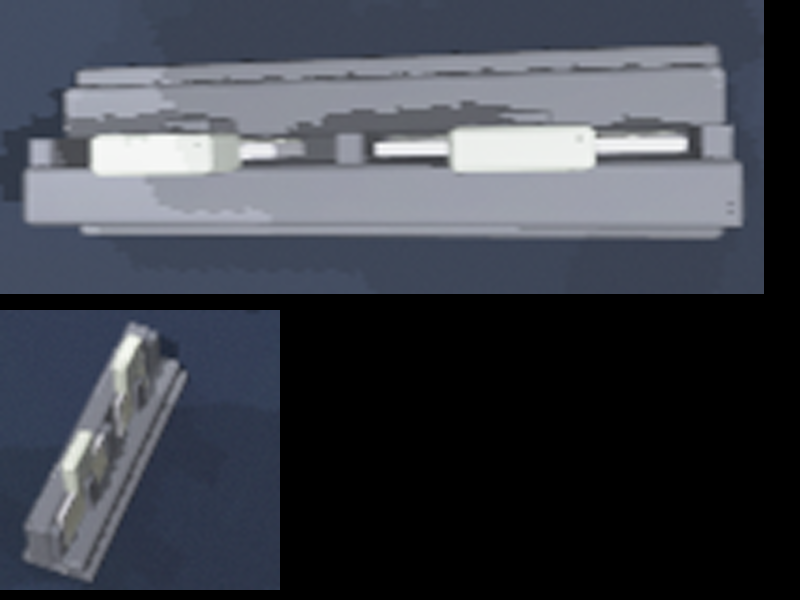

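The narrow holder is the near one (left in the rotated crop, plate barely beyond the bar). Its bar top is centred at wrist (261.7,194), the wide one's at about (260.5,105).

```bash
python3 - <<'E'
from h import *
d=cams.get_image("wrist");e=cams.get_image("scene")
A=onz(d,(261.4,193.7),.076);B=onz(d,(260.2,105.2),.076);v=B-A
print(A,B,np.linalg.norm(v),np.arctan2(-v[0],v[1]),"pred A in scene",proj(e,A))
sx=lambda x,y:(190+x/280*75-.5,243+(y-310)/280*75-.5)
print("scene A",onz(e,sx(130,345),.076))
yaw=np.arctan2(-v[0],v[1])
print(toTool([A[0],A[1],.12],np.pi/2+yaw),toTool([A[0],A[1],.049]))
E
```

```text
[0.48615501 0.26497806 0.076     ] [0.47102568 0.34673514 0.076     ] 0.08314515507662648 0.18298232715440246 pred A in scene [223.01449001 253.66179363]
scene A [0.48639374 0.25855536 0.076     ]
(array([-0.86,  0.68,  8.63]), array([ 0.  ,  0.  , -0.02])) (array([-0.86,  0.68, 15.73]), None)
```

```bash
python3 -m inch '-1.05 0.7 5 0 0 -0.014;-1.05 0.7 9 0 0 -0.014;-1.05 0.7 12.5 0 0 -0.014;-1.05 0.7 15 0 0 -0.014;-1.05 0.7 15.6 0 0 -0.014;-1.05 0.7 15.6 0 0 -0.014;-1.05 0.7 15.6 0 0 -0.014'
python3 -m inch '0 0 0 0 0 0;0 0 0 0 0 0;0 0 0 0 0 0;0 0 0 0 0 0;0 0 0 0 0 0' 0 50
```

```text
time_s: 10.68
tool_pos: [0.487, 0.2643, 0.0514]
orientation: [3.14, -0.0, 1.749]
ft_force: [1.0, -0.6, 0.0]
opening: 0.0399
grip_force: 0.0
time_s: 11.3
tool_pos: [0.4867, 0.2642, 0.0509]
orientation: [3.141, -0.0, 1.749]
ft_force: [-0.6, -1.9, 6.4]
opening: 0.009
grip_force: 52.0
```

```bash
python3 -m inch '0 0 -2 0 0 0;0 0 -5 0 0 0;0 0 -9 0 0 0;0 0 -13.9 0 0 0;-6 -0.8 -13.9 0 0 0.178;-12 -1.7 -13.9 0 0 0.178;-18 -2.5 -13.9 0 0 0.178;-24 -3.4 -13.9 0 0 0.178;-30 -4.2 -13.9 0 0 0.178;-35 -5 -13.9 0 0 0.178;-35 -5 -13.9 0 0 0.178;-35 -5 -13.9 0 0 0.178'
python3 - <<'E'
from h import *
d=cams.get_image("wrist");e=cams.get_image("scene");cv2.imwrite("pics/w7.png",d["img"])
p=tool()[0];print(p,[proj(d,q) for q in([.4997,-.0308,.06],[.4997,-.0048,.06],[.4997,-.0568,.06])], proj(d,p-[0,0,.042]))
cv2.imwrite("pics/m7.png",cv2.resize(d["img"][60:260,180:330],(450,600),interpolation=cv2.INTER_CUBIC))
E
```

```text
time_s: 12.8
tool_pos: [0.4992, -0.0886, 0.1901]
orientation: [3.141, -0.0, 1.571]
ft_force: [-0.2, 0.9, -1.3]
opening: 0.0089
grip_force: 50.9
[ 0.4992604  -0.08798866  0.1898522 ] [array([254.95776592, 124.70179537]), array([254.98246402,  94.45466194]), array([254.93457745, 153.10013188])] [254.41385471 222.14738707]
```

View pics/m7.png

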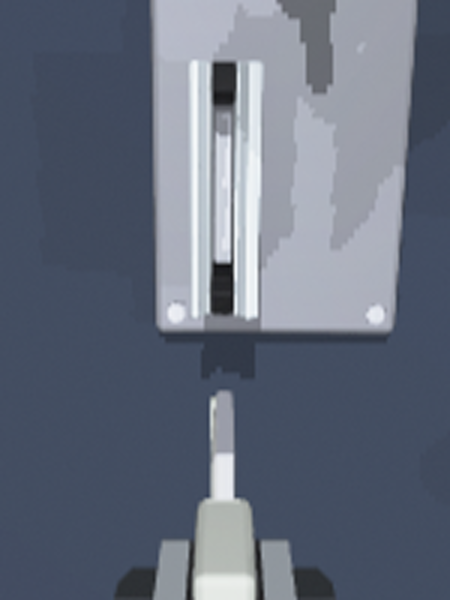

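The view shows the slot centred at u≈254.3, black stops at rows 62–97 and 290–315 of the crop, and the held plate's leading lower edge at crop (224,392), aligned with the slot.

```bash
python3 - <<'E'
from h import *
d=cams.get_image("wrist")
q=lambda x,y:(180+x/3-.33,60+y/3-.33)
for h in (.046,.05,.054,.06):
    U=onz(d,q(224.5,97),h);L=onz(d,q(222,290),h);O=onz(d,q(225,61),h);P=onz(d,q(222,317),h);print(h,U,L,"inner",U[1]-L[1],"outer",O[1]-P[1],"mid",(U+L)/2,(O+P)[1]/2)
p=tool()[0]
E=onz(d,q(223.5,393),p[2]-.042);print("plate edge",E,"holder centre y",E[1]-.023,p)
for c in ((153,331),(395,331)):print(onz(d,q(*c),.012))
E
```

```text
0.046 [ 0.49917493 -0.0020176   0.046     ] [ 0.49846137 -0.06198813  0.046     ] inner 0.05997052591070151 outer 0.07936181551802406 mid [ 0.49881815 -0.03200287  0.046     ] -0.0313891212333914
0.05 [ 0.49917657 -0.00204722  0.05      ] [ 0.49847295 -0.06118163  0.05      ] inner 0.05913441782600769 outer 0.0782553543929473 mid [ 0.49882476 -0.03161443  0.05      ] -0.03100923728875591
0.054 [ 0.4991782  -0.00207683  0.054     ] [ 0.49848453 -0.06037514  0.054     ] inner 0.058298309741313864 outer 0.07714889326787056 mid [ 0.49883137 -0.03122599  0.054     ] -0.030629353344120428
0.06 [ 0.49918066 -0.00212125  0.06      ] [ 0.49850191 -0.0591654   0.06      ] inner 0.05704414761427314 outer 0.07548920158025542 mid [ 0.49884128 -0.03064332  0.06      ] -0.0300595274271672
plate edge [ 0.49910828 -0.06450008  0.14771033] holder centre y -0.08750008395825917 [ 0.49926329 -0.08805296  0.18971033]
[ 0.47257431 -0.08439986  0.012     ]
[ 0.5630638  -0.08422551  0.012     ]
```

```bash
python3 -m inch '3 0 0 0 0 0;5.65 -0.03 0 0 0 0;5.65 -0.03 3 0 0 0;5.65 -0.03 6 0 0 0;5.65 -0.03 8 0 0 0;5.65 -0.03 8.2 0 0 0;5.65 -0.03 8.2 0 0 0'
python3 - <<'E'
from h import *
d=cams.get_image("wrist");e=cams.get_image("scene");s=cams.get_image("side")
p=tool()[0];print(p,proj(e,[.499,-.031,.06]),proj(s,[.499,-.031,.06]))
o=np.zeros((600,800,3),'uint8')
o[:,:400]=cv2.resize(d["img"][120:270,205:305],(400,600),interpolation=cv2.INTER_CUBIC)
o[:300,400:]=cv2.resize(e["img"][170:215,245:305],(400,300),interpolation=cv2.INTER_CUBIC)
o[300:,400:]=cv2.resize(s["img"][165:210,210:270],(400,300),interpolation=cv2.INTER_CUBIC)
cv2.imwrite("pics/m8.png",o)
E
```

```text
time_s: 13.82
tool_pos: [0.4992, -0.0322, 0.108]
orientation: [3.141, -0.0, 1.572]
ft_force: [-0.1, -0.6, -1.3]
opening: 0.009
grip_force: 50.9
[ 0.49930578 -0.03264391  0.10813576] [273.69213038 187.16271638] [239.86008567 192.35808968]
```

View pics/m8.png

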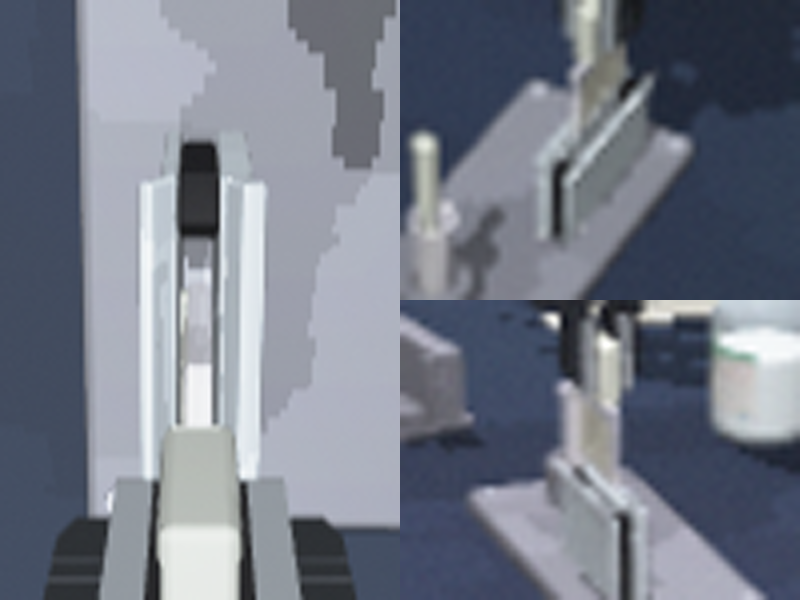

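The plate is centred over the slot in x (crop u≈198 for both), and all views show it above the mouth. Lowering.

```bash
python3 -m inch '0.1 0 0.4 0 0 0;0.1 0 0.8 0 0 0;0.1 0 1.1 0 0 0;0.1 0 1.4 0 0 0;0.1 0 1.4 0 0 0'
python3 -m inch '0 0 0.3 0 0 0;0 0 0.6 0 0 0;0 0 0.9 0 0 0;0 0 1.1 0 0 0;0 0 1.1 0 0 0'
```

```text
time_s: 14.6
tool_pos: [0.4987, -0.0317, 0.093]
orientation: [-3.141, -0.0, 1.571]
ft_force: [-0.1, -0.0, -0.7]
opening: 0.0093
grip_force: 50.9
time_s: 15.22
tool_pos: [0.4987, -0.0317, 0.0821]
orientation: [-3.141, -0.0, 1.571]
ft_force: [-0.2, 0.1, -0.4]
opening: 0.0089
grip_force: 50.9
```

```bash
python3 -m inch '0 0 0.15 0 0 0;0 0 0.3 0 0 0;0 0 0.3 0 0 0;0 0 0.3 0 0 0'
python3 -m inch '0 0 0.15 0 0 0;0 0 0.3 0 0 0;0 0 0.3 0 0 0;0 0 0.3 0 0 0'
python3 -m inch '0 0 0.1 0 0 0;0 0 0.2 0 0 0;0 0 0.2 0 0 0;0 0 0.2 0 0 0'
```

```text
time_s: 15.72
tool_pos: [0.4989, -0.0317, 0.0794]
orientation: [3.141, -0.0, 1.571]
ft_force: [0.1, 0.5, 1.5]
opening: 0.009
grip_force: 51.3
time_s: 16.23
tool_pos: [0.4989, -0.0317, 0.0763]
orientation: [3.141, -0.0, 1.571]
ft_force: [0.5, 0.4, 3.6]
opening: 0.0089
grip_force: 51.5
time_s: 16.73
tool_pos: [0.4989, -0.0317, 0.0743]
orientation: [3.142, -0.0, 1.571]
ft_force: [0.3, -0.0, 4.3]
opening: 0.009
grip_force: 51.7
```

```bash
python3 -m inch '0 0 0.1 0 0 0;0 0 0.15 0 0 0;0 0 0.15 0 0 0;0 0 0.15 0 0 0'
python3 -m inch '0 0 0.05 0 0 0;0 0 0.1 0 0 0;0 0 0.1 0 0 0;0 0 0.1 0 0 0'
```

```text
time_s: 17.23
tool_pos: [0.499, -0.0317, 0.0729]
orientation: [3.141, 0.0, 1.571]
ft_force: [-0.1, -0.6, 7.1]
opening: 0.009
grip_force: 52.1
time_s: 17.73
tool_pos: [0.4993, -0.0317, 0.0726]
orientation: [3.141, 0.0, 1.571]
ft_force: [-4.7, 0.8, 24.5]
opening: 0.0091
grip_force: 54.7
```

```bash
python3 -m inch '0 0 -0.04 0 0 0;0 0 -0.04 0 0 0;0 0 -0.04 0 0 0'
python3 - <<'E'
from h import *
d=cams.get_image("wrist");e=cams.get_image("scene");s=cams.get_image("side")
print(state()["ft_force"],proj(e,[.525,.071,.115]))
o=np.zeros((600,800,3),'uint8')
o[:,:400]=cv2.resize(d["img"][120:270,205:305],(400,600),interpolation=cv2.INTER_CUBIC)
o[:300,400:]=cv2.resize(e["img"][170:215,245:305],(400,300),interpolation=cv2.INTER_CUBIC)
o[300:,400:]=cv2.resize(s["img"][165:210,210:270],(400,300),interpolation=cv2.INTER_CUBIC)
cv2.imwrite("pics/m9.png",o)
E
```

```text
time_s: 18.1
tool_pos: [0.4991, -0.0317, 0.0727]
orientation: [3.141, 0.0, 1.571]
ft_force: [-2.8, 0.8, 17.6]
opening: 0.0085
grip_force: 53.5
[-2.68485739  0.03172417 17.64358611] [248.65667497 191.28130418]
```

View pics/m9.png

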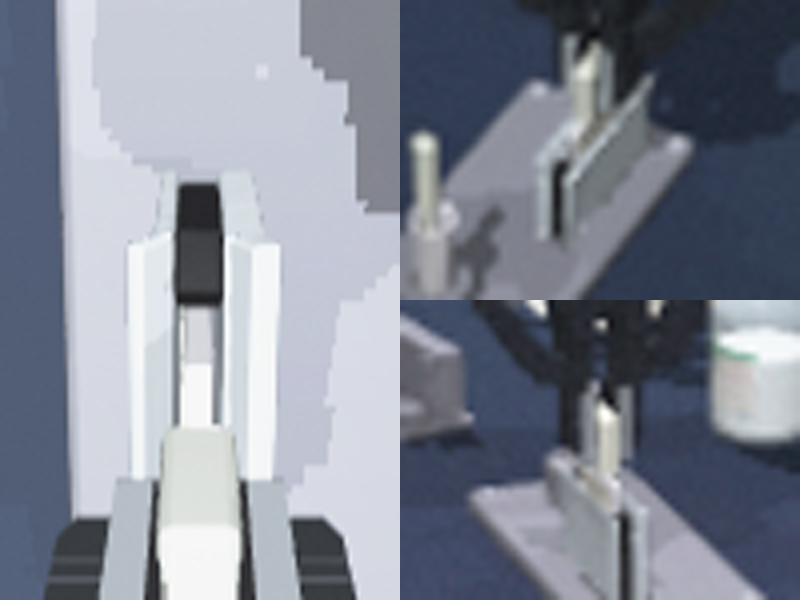

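The holder is seated deep in the slot between the walls, its bar just above the guides, and the rod is still in the vial. It is held on the hard stop at about 17 N.

```bash
python3 -c "
from station import ticket
print(ticket.sign_off())"
```

```text
the job is handed in; nothing more can be done
None
```

The rod was pushed to the vial bottom (about 10 N on contact) before I let go. The narrow label holder is in the slot and held pressed on the spring's hard stop at about 17 N, after a brief peak of 24.5 N that I eased off. The job was handed in at about 18 s, but the sign-off gave no verdict.

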